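# Unlatch the parked wooden plane and hold it up level

## Robot

A 6-joint arm with a two-finger parallel gripper is mounted at the origin on the work surface. World frame = base frame: x ahead of the robot, y to its left, z up, the work surface at z = 0. Lengths are in m, angles in rad, forces in N, time in s.
With the tool pointing down it reaches from about 0.225 to 0.875 m from the base axis. Payload 3.4 kg.
Tool frame: the origin (TCP) lies at the very end of the fingers, on their centre line; the grasp point (between the pads) lies manip.hold_point_z behind it (manip.hold_point_z is the distance from the TCP to the grasp point, in m); x points along the fingers, y is the direction in which the jaws open and shut, and the axes are right-handed (so a half turn about x gives the same grasp; the last joint's range is limited). The gripper opens to 85 mm and grips with 20 to 120 N. Pads are 22 mm wide; open, the fingers measure 114 mm over their backs; the gripper's body (76 mm by 85 mm) begins 54 mm behind the grasp point. The pads swing forward as they close: fully open they stand 13 mm farther back than shut.
Start: joints at [-1.373, 0.276, 1.505, -0, 1.361, -0.121], TCP at [0.18, -0.546, 0.231] pointing down, gripper open.
Joint ranges: [-2.89, 2.89], [-0.75, 2.08], [0.22, 2.7], [-1.18, 4.32], [0.11, 2.71], [-2.7, 2.7]. Speed limits (rad/s): [2.57, 2.57, 3.14, 3.14, 3.14, 3.14].

## Interface

Orientations are given as a unit quaternion [w, x, y, z].
In Python, from rig import manip gives the robot as it stands.
- The arm moves only by the tool step_arm, never from a script. Its argument "targets" is a list of rows, each a list of 2 entries, a list of its own where there are three numbers: the shift along the tool's x, y, z in mm, then the turn about the tool's x in degrees. A call has 1 to 20 rows; each row is the pose to reach, as a shift and turn from the pose commanded when the call began, along the tool's axes at that moment; what a row does not reach only later rows make up. A row lasts 1/10 s, in which the tool goes at most 50 mm and 8.59 degrees, less where a joint would pass 70% of its speed; a pose out of reach is approached as far as the arm can. A call with a gripper value outside its range is refused whole. "grip" is the closure, from 0 (fully open) to 1 (shut), set as the call begins (left out, the last holds). The fingers move at their own pace and stop on an object; "grip_force" is the grip in N (left out, the last holds). Time passes only in rows, so rows that repeat a pose let the fingers close. It gives the time, the measured TCP pose, the force and the opening at its end, in the units of the state.
- manip.get_state(): the state, without advancing time (a new reading comes with each control period).
- manip.get_image(name): name is "side" or "top" or "wrist"; returns a dict with "image" (480x640x3 uint8, red, green, blue), "fx", "fy", "cx", "cy" (pixels), "pose" (4x4, takes a point from camera to world coordinates). Camera axes: x right, y down, z forward; pixel columns grow to the right and rows downward; lengths in m; the calibration is good to about 2 mm. A picture is of the moment at which its call begins. There is no depth.
- manip.sign_off(): hands the job in, once; it reports no verdict.
Trained networks look in a picture, given as the dict that the camera call returned (one of the last four; its "shot" number tells which), for a name from the list of things; names that differ only in an ending like _2 or _b are one class to them, and where a whole thing is asked for, a point or a joint stands for the part that bears it (a point fixed in the world has none). Each returns a list of dicts, best first, with "confidence" (0 to 1); they miss things now and then, are a little off and sometimes report something else, mostly with a low value. They report only what shows in the picture. A call takes as long as a camera call. They do not tell look-alikes from the thing itself.
- manip.search_frame(picture, thing): "xyz" ([x, y, z] in m, in world coordinates, good to about 4 mm: the middle of the surface that is visible of it).
- manip.regions_of(picture, thing): "region" (480x640 bool, what is visible of it).
The state is a dict: "clock": time; "qpos": joint angles; "qd": joint speeds; "effort": joint torques, N m; "position": TCP position; "ee_rot": TCP orientation; "contact_force": force on the tool from outside, world axes, zero at the start; "moment": the same for the moment, N m; "width": finger opening in m.
Only numpy, scipy, OpenCV 4.12 (cv2) and the standard library are available. Lean on these libraries where they do the work, as an engineer would, in place of code of your own. Each camera call takes 0.05 s, during which the arm holds its last target.

## Task

Turn the latch behind the wooden hand plane clockwise until it clicks over to its stop and its tongue no longer locks the plane down. Then grip the plane, lift it straight up out of its parking place and finish holding it there in the gripper, steady and level, with its sole about 10 cm above the planing board, so that I can sight along the sole; do not put it down or let go. Keep the plane level all the way and leave the other tools and things where they are.

Things in the scene. Friction and masses are not known exactly. Their poses are not given: they have to be found in the camera images.
- plane: Wooden hand plane with a horn: pale block 230 mm long (x, +x to the toe), 48 wide (y), 50 high (z), 0.5 to 0.9 kg, plain parallel sides. Origin: centre of its sole (underside); z up when level. The horn, 24 mm thick, stands 78 mm ahead of the origin, up to 92 mm above the sole. The iron and wedge rise 20 mm behind the origin at the block's top and lean back to 85 mm behind it, 102 mm above the sole.
- plane_grip (a point): Good place to grip the plane across its 48 mm width: inside the block, 34 mm above the sole, over the origin; axes as the plane's. The plane balances within 5 mm of it. The block's top is 16 mm higher.
- board: Fixed plywood planing board, 440 mm (x) x 270 mm (y) x 18 mm thick. Origin: centre of its underside, on the bench. The plane is parked along the board's x axis, toe to +x, between guides 10 mm high (beside heel and toe only, 3 mm play each side) and behind a toe stop 22 mm high.
- seat (a point): Point on the board's top surface, at the middle of the plane's parking place; axes as the board's.
- latch (a joint): Latch behind the plane's heel. 0 rad: its tongue lies 2 mm above the plane's heel and locks it down. Grows clockwise from above to the stop at 1.4 (80 degrees), tongue aside. A sprung detent resists, most at 0.3 (about 0.17 N m), up to the middle at 0.7; past that it clicks over and drives itself to the stop. Let go before the middle, it springs back.
- latch_grip (a point): Middle of the latch's dark wooden bar grip, on its upright axis, 165 mm behind the seat (board's -x), 106 mm above the bench. Bar 46 mm long (point's x axis, pointing as the tongue does and turning with it), 16 mm thick (y), its top 15 mm above this point. The steel tongue, 68 mm long from the axis, 18 mm wide, has its top 27 mm below this point.
- offcut: Not to be moved: offcut of pale wood, 75 x 30 x 22 mm, lying on the planing board beside the plane. Origin: on its underside.
- gauge: Not to be moved: wooden marking gauge, 150 mm long, 40 mm high, lying on the planing board beside the plane. Origin: on its underside.
- jar: Not to be moved: small amber glass jar with steel lid, 48 mm across, 55 mm high, standing on the planing board beside the plane. Origin: on its underside.
- mallet: Not to be moved: wooden mallet lying on the bench, head 70 x 110 x 80 mm, 305 mm long over all. Origin: on its underside.
- chisel0: Not to be moved: narrow chisel, 245 mm long, 26 mm high, lying on the bench. Origin: on its underside.
- chisel1: Not to be moved: wide chisel, 245 mm long, 26 mm high, lying on the bench. Origin: on its underside.
- glue: Not to be moved: white glue bottle, 56 mm across, 150 mm high, standing on the bench. Origin: on its underside.
There are look-alikes about, which are no part of the job. What is shaped like the plane but black or turquoise is not meant.

How it is judged:
By the outcome, as a careful person would: the job done as asked, in the order asked, and still so for the second after the job is handed in, while the arm keeps its last pose, push and grip.
It also fails if it takes over 45 s, if anything falls off the work surface, if the arm or the gripper's body presses on something with over 40 N, if the wrist force passes 120 N, or if a joint passes its speed limit or range.

## Working session

There is one attempt and no reset: what is moved stays moved. The work goes in short steps, Python scripts to look and compute and a tool call to move; the robot and the scene stay as the last step left them, time stands still between calls to the robot, and variables do not carry over. Pictures are saved under pics/ and viewed, and the job is handed in when it is done.

Besides the shell and the picture viewer there is one more tool, called as a command line: name --argument value ..., lists and objects as JSON in quotes. step_arm: Moves the arm, as the interface text tells. Its arguments: {"type":"object","properties":{"targets":{"type":"array"},"grip":{"type":"number"},"grip_force":{"type":"number"}},"required":["targets"]}

```bash
mkdir -p pics; ls; cat > h.py <<'E'
import numpy as np, cv2
from rig import manip
from scipy.spatial.transform import Rotation as R
def save(im,name): cv2.imwrite('pics/'+name,cv2.cvtColor(im['image'],cv2.COLOR_RGB2BGR))
def ray(im,u,v,z):
    P=np.array(im['pose']); d=P[:3,:3]@np.array([(u-im['cx'])/im['fx'],(v-im['cy'])/im['fy'],1]); o=P[:3,3]
    return o+d*(z-o[2])/d[2]
def proj(im,p):
    P=np.array(im['pose']); c=P[:3,:3].T@(np.array(p)-P[:3,3]); return np.array([im['fx']*c[0]/c[2]+im['cx'],im['fy']*c[1]/c[2]+im['cy']])
E
python3 - <<'E'
from h import *
s=manip.get_state(); print(s); print(manip.hold_point_z)
for n in ['top','side']:
    im=manip.get_image(n); save(im,n+'0.png'); print(n,np.round(im['pose'],3).tolist(),im['fx'])
    for t in ['plane','latch','latch_grip','plane_grip','board','jar','offcut','gauge','glue','mallet']:
        print(t,[(np.round(d['xyz'],3).tolist(),round(d['confidence'],2),proj(im,d['xyz']).round().tolist()) for d in manip.search_frame(im,t)[:4]])
E
```

```text
pics
{'clock': 0.0, 'qpos': array([-1.37296709e+00,  2.76567820e-01,  1.50615797e+00,  6.24688402e-06,
        1.36068192e+00, -1.20983712e-01]), 'qd': array([-9.51596525e-04,  9.40861454e-05,  5.26576672e-04, -1.47913153e-03,
       -5.06283450e-04, -4.97462992e-04]), 'effort': array([-1.16761286e-03, -4.16773367e+01, -2.45807576e+01, -5.19311561e-04,
        1.09365719e-02,  4.03225698e-06]), 'position': array([ 0.18012731, -0.54549228,  0.23044531]), 'ee_rot': array([-0.11159881, -0.69811914, -0.11288146,  0.69816413]), 'contact_force': array([-0.03871199,  0.59979505, -0.80566196]), 'moment': array([-0.00818938, -0.05071256, -0.01891401]), 'width': 0.08524446582037273}
0.0187
top [[0.014, -0.995, 0.098, 0.301], [-1.0, -0.013, 0.002, -0.012], [-0.001, -0.098, -0.995, 1.428], [0.0, 0.0, 0.0, 1.0]] 436.08625356637543
plane [([0.549, 0.015, 0.068], 0.95, [308.0, 196.0]), ([0.263, -0.213, 0.046], 0.83, [379.0, 288.0]), ([0.186, 0.299, 0.049], 0.81, [216.0, 311.0])]
latch [([0.525, -0.136, 0.077], 0.71, [356.0, 204.0]), ([0.445, -0.035, 0.075], 0.25, [324.0, 229.0])]
latch_grip [([0.52
[... 650 characters left out ...]
19186704
plane [([0.186, 0.309, 0.051], 0.81, [371.0, 394.0]), ([0.167, -0.317, 0.046], 0.79, [468.0, 205.0]), ([0.542, 0.026, 0.07], 0.61, [286.0, 236.0])]
latch [([0.518, -0.132, 0.081], 0.67, [323.0, 198.0])]
latch_grip [([0.519, -0.136, 0.088], 0.68, [323.0, 195.0])]
plane_grip [([0.554, 0.026, 0.067], 0.85, [282.0, 236.0]), ([0.171, -0.315, 0.049], 0.7, [467.0, 204.0])]
board [([0.53, 0.072, 0.016], 0.82, [282.0, 264.0])]
jar [([0.448, -0.021, 0.063], 0.86, [328.0, 238.0])]
offcut [([0.472, 0.145, 0.041], 0.62, [287.0, 287.0])]
gauge [([0.664, 0.068, 0.049], 0.94, [237.0, 237.0])]
glue [([0.556, 0.453, 0.094], 0.68, [174.0, 366.0])]
mallet [([0.344, 0.529, 0.074], 0.82, [244.0, 453.0])]
```

View pics/top0.png

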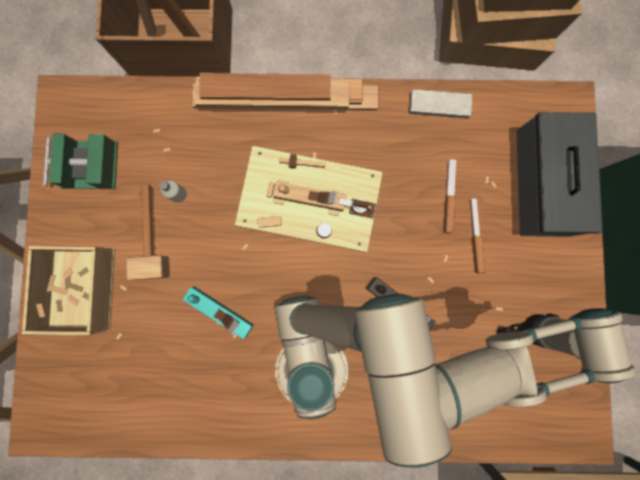

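View pics/side0.png

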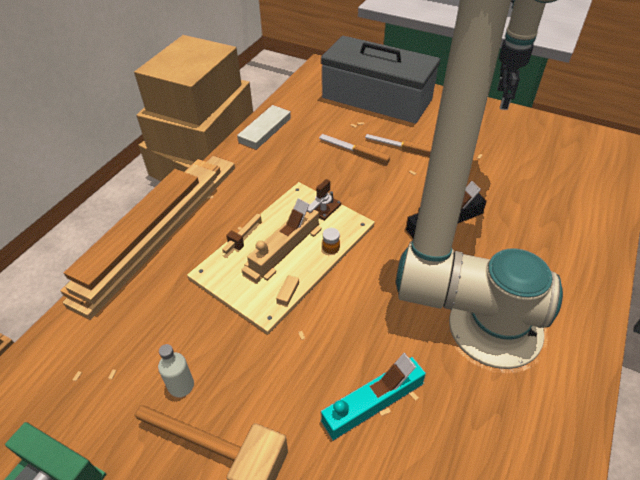

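Lookalikes for the plane in the top picture: pale (308,196) between the guides on the board, turquoise (217,312), black (380,290). The pale one is the plane. The latch is at about (356,205), behind its heel. Next: a close crop and measurement.

```bash
python3 - <<'E'
from h import *
for n,(a,b,c,d) in {'top':(225,395,135,262),'side':(180,390,165,330)}.items():
    im=manip.get_image(n)
    g=im['image'][c:d,a:b]; g=cv2.resize(g,None,fx=3.7,fy=3.7,interpolation=cv2.INTER_CUBIC)
    save({'image':g},n+'c.png')
    for t,z in [('board',.018),('plane',.068),('latch',.08)]:
        r=manip.regions_of(im,t)
        for q in r[:3]:
            m=q['region'].astype(np.uint8); 
            ys,xs=np.nonzero(m); 
            if len(xs)<20: continue
            rr=cv2.minAreaRect(np.stack([xs,ys],1).astype(np.float32))
            W=np.array([ray(im,u,v,z)[:2] for u,v in zip(xs,ys)]).astype(np.float32)
            wr=cv2.minAreaRect(W*1000)
            print(n,t,round(q['confidence'],2),len(xs),np.round(rr[0]),'world',np.round(wr[0],1),np.round(wr[1],1),round(wr[2],2))
E
```

```text
top board 0.79 8885 [309. 199.] world [552.2  14.9] [439.2 272. ] 79.12
top plane 0.81 1128 [308. 196.] world [549.2  15. ] [223.5  56.9] 80.49
top plane 0.71 1330 [217. 312.] world [184.  290.4] [230.5  59.7] 58.47
top plane 0.56 332 [402. 304.] world [ 217.6 -278. ] [226.5  45.5] 56.98
top latch 0.62 279 [353. 202.] world [ 529.8 -126.4] [90.3 44.4] 66.51
side board 0.97 10433 [280. 250.] world [545.4  -6.5] [505.4 276.1] 79.23
side board 0.44 2207 [282. 239.] world [569.9 -13. ] [280.6 104.4] 85.58
side plane 0.85 2188 [282. 239.] world [545.4  25.5] [267.3  94.8] 86.08
side plane 0.84 853 [445. 214.] world [ 202.4 -243.8] [276.6 100.4] 61.81
side plane 0.27 398 [321. 197.] world [ 529.4 -150.2] [ 51.3 139.5] 10.65
side latch 0.85 354 [321. 197.] world [ 524.8 -138.6] [ 45.6 129.6] 12.94
side latch 0.39 509 [398. 143.] world [ 425.4 -444.6] [202.9  51. ] 2.0
```

```bash
ls pics
```

```text
side0.png
sidec.png
top0.png
topc.png
```

View pics/topc.png

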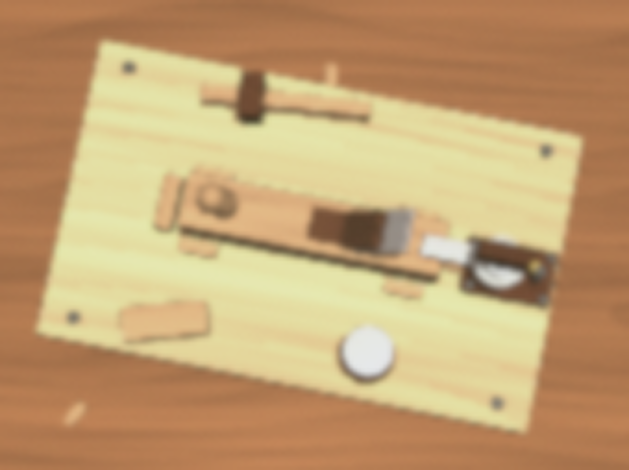

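View pics/sidec.png

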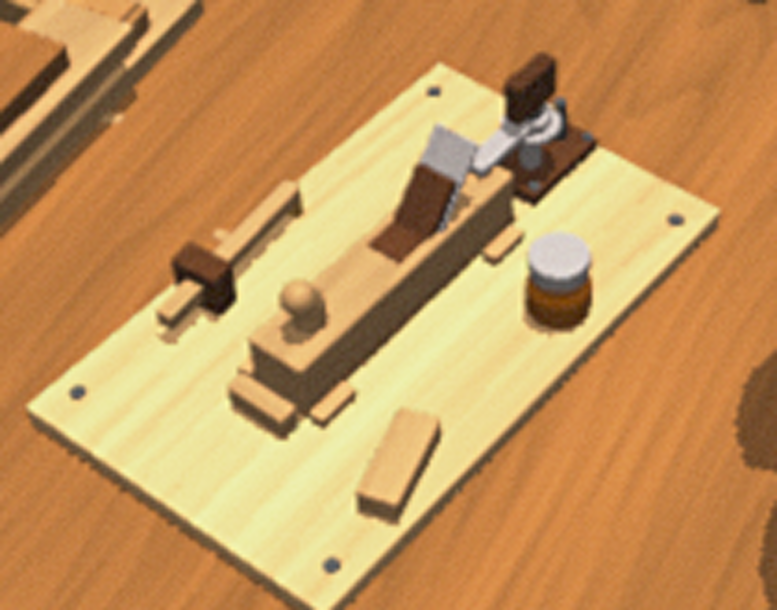

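```bash
python3 - <<'E'
from h import *
s=manip.get_state(); q=s['ee_rot']; M=R.from_quat([q[1],q[2],q[3],q[0]]).as_matrix(); print(M.round(3))
d=np.array([.187,.982,0])
# shift to hover above point [0.52,-0.20] z .25 
t=np.array([.48,-.19,.25])-s['position']; print((M.T@t*1000).round(1))
print('yaw y',np.degrees(np.arctan2(M[1,1],M[0,1])),'board',79.3)
im=manip.get_image('wrist'); save(im,'w0.png'); print(np.round(im['pose'],3),im['fx'], (M.T@(im['pose'][:3,3]-s['position'])).round(3))
E
```

```text
[[ 0.     0.313 -0.95 ]
 [-0.    -0.95  -0.313]
 [-1.     0.    -0.   ]]
[ -18.7 -244.2 -396.3]
yaw y -71.73590247307855 board 79.3
[[ 0.314 -0.901 -0.3    0.259]
 [-0.949 -0.298 -0.1   -0.521]
 [ 0.     0.317 -0.949  0.375]
 [ 0.     0.     0.     1.   ]] 378.5855599196984 [-0.143  0.    -0.083]
```

View pics/w0.png

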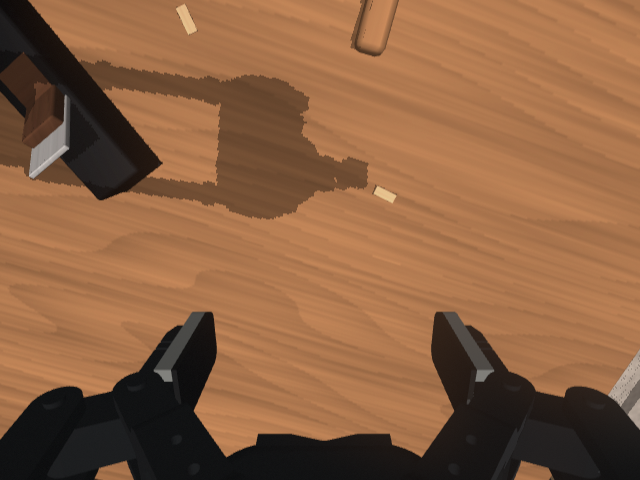

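step_arm --targets '[[[0,-17,-28],-4],[[0,-34,-56],-8],[[0,-51,-84],-12],[[0,-68,-112],-16],[[0,-85,-140],-20],[[0,-102,-168],-24],[[0,-119,-196],-28],[[0,-136,-224],-32],[[0,-153,-252],-36],[[0,-170,-280],-40],[[0,-187,-308],-44],[[0,-204,-336],-48],[[0,-221,-364],-52],[[0,-238,-392],-56],[[0,-250,-420],-59],[[0,-260,-442],-61],[[0,-260,-442],-61],[[0,-260,-442],-61]]' --grip 0

```text
clock: 3.35
position: [0.5182, -0.1605, 0.2311]
ee_rot: [-0.451, -0.544, -0.451, 0.545]
contact_force: [-1.4, -1.0, -1.3]
width: 0.0852
```

```bash
python3 - <<'E'
from h import *
im=manip.get_image('wrist'); save(im,'w1.png'); 
for t in ['latch','latch_grip','plane','plane_grip']:
    print(t,[(np.round(d['xyz'],4).tolist(),round(d['confidence'],2),proj(im,d['xyz']).round().tolist()) for d in manip.search_frame(im,t)[:3]])
E
```

```text
latch [([0.5271, -0.1336, 0.0794], 0.77, [327.0, 184.0])]
latch_grip [([0.5276, -0.1313, 0.0806], 0.7, [327.0, 182.0]), ([0.5326, -0.4346, 0.0189], 0.41, [377.0, 423.0])]
plane [([0.5442, -0.0501, 0.0779], 0.81, [329.0, 66.0]), ([0.265, -0.2303, 0.0511], 0.63, [80.0, 325.0])]
plane_grip [([0.5443, -0.0524, 0.0783], 0.66, [330.0, 69.0]), ([0.2664, -0.2331, 0.0538], 0.63, [81.0, 329.0])]
```

View pics/w1.png

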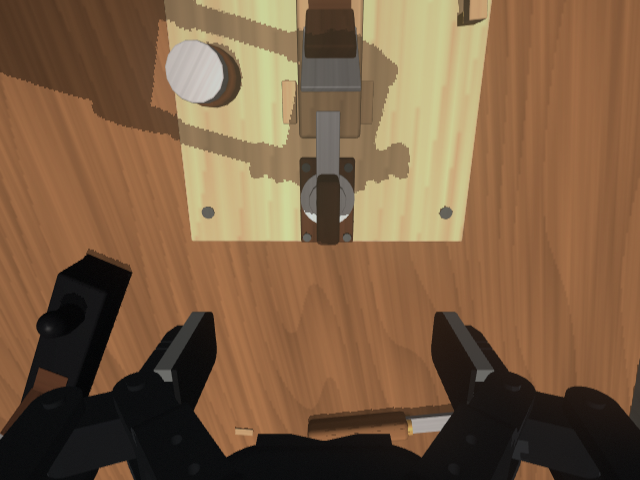

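```bash
python3 - <<'E'
from h import *
im=manip.get_image('wrist'); 
g=cv2.resize(im['image'][90:260,250:420],None,fx=3.5,fy=3.5,interpolation=cv2.INTER_CUBIC); save({'image':g},'w1c.png')
print('far end',ray(im,328,244,.121),'left/right',ray(im,317,240,.121),ray(im,339,240,.121))
print('board back corners',ray(im,192,240.5,.018),ray(im,462,240.5,.018))
a=ray(im,192,240.5,.018);b=ray(im,462,240.5,.018); print(np.degrees(np.arctan2(*(b-a)[1::-1])),np.linalg.norm(b-a))
print('heel top',ray(im,301,137,.068),ray(im,360,137,.068))
for x in ([0.518,-.149],[.52,-.140],[.52,-.145]): print(proj(im,x+[.121]),proj(im,x+[.106]))
s=manip.get_state();print(s['position'],s['qpos'].round(3))
E
```

```text
far end [ 0.52096718 -0.16893656  0.121     ] left/right [ 0.51387636 -0.16453369  0.121     ] [ 0.52915778 -0.16744943  0.121     ]
board back corners [ 0.38339567 -0.17556049  0.018     ] [ 0.64721155 -0.22589764  0.018     ]
-10.802425315671762 0.26857521721309763
heel top [ 0.51370523 -0.09600598  0.068     ] [ 0.55911474 -0.10466191  0.068     ]
[318.52151024 218.10305623] [318.7637996  212.66882399]
[318.87336285 205.12763009] [319.09996679 200.30920623]
[320.25736224 212.07921114] [320.41121894 206.92910344]
[ 0.51788595 -0.16135124  0.23143954] [-0.43   0.227  1.573 -0.     1.342 -0.241]
```

View pics/w1c.png

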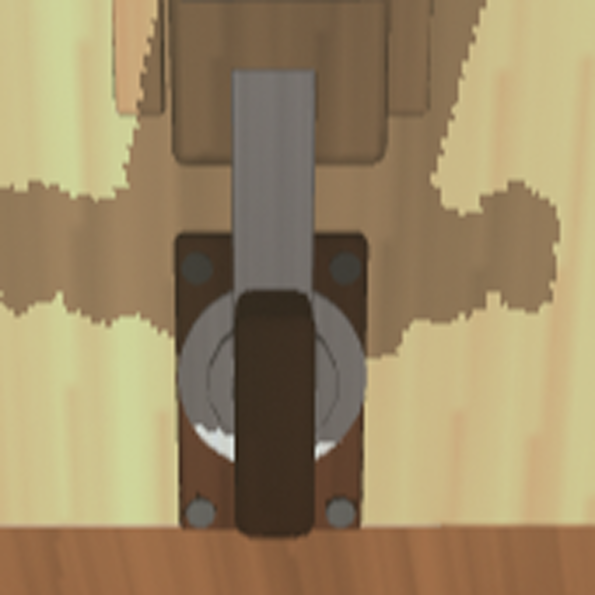

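step_arm --targets '[[[12,4,-15],0],[[30,4,-15],0],[[50,4,-15],0],[[65,4,-15],0],[[75,4,-15],0],[[75,4,-15],0]]'

```text
clock: 4.25
position: [0.5242, -0.1456, 0.1544]
ee_rot: [-0.45, -0.544, -0.452, 0.545]
contact_force: [-0.8, 0.1, 1.2]
width: 0.0854
```

```bash
python3 - <<'E'
from h import *
im=manip.get_image('wrist'); save(im,'w2.png'); s=manip.get_state();print(s['position'],s['contact_force'])
E
```

```text
[ 0.52491045 -0.14608104  0.15552464] [ 0.10968637 -0.54862922  0.42221021]
```

View pics/w2.png

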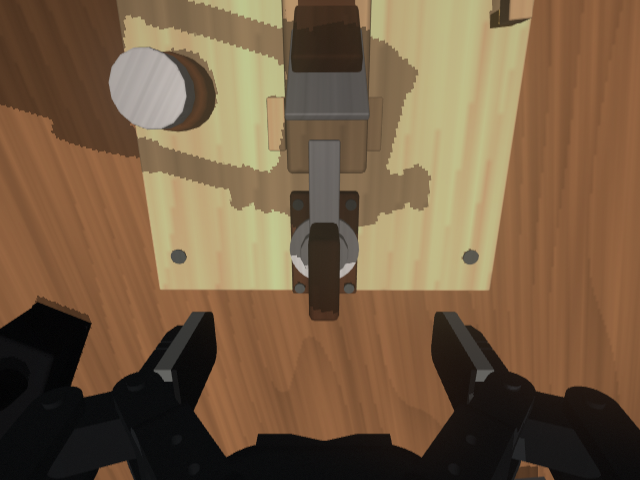

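```bash
python3 - <<'E'
from h import *
im=manip.get_image('wrist'); d=np.array([.187,.982,0])
f=ray(im,323.5,320,.121); print(f,'axis',f+.023*d); h=(ray(im,287,172,.068)+ray(im,366,172,.068))/2; print('heel',h,'org',h+.115*d,'ax',h-.05*d)
c=(ray(im,160,290,.018)+ray(im,491,290,.018))/2; print('board c',c+.22*d)
print(np.linalg.norm(ray(im,287,172,.068)-ray(im,366,172,.068)))
print(proj(im,manip.get_state()['position']))
E
```

```text
[ 0.52183973 -0.16911935  0.121     ] axis [ 0.52614073 -0.14653335  0.121     ]
heel [ 0.53671793 -0.09995123  0.068     ] org [0.55822293 0.01297877 0.068     ] ax [ 0.52736793 -0.14905123  0.068     ]
board c [0.55836777 0.01436319 0.018     ]
0.0479503442125356
[321.89848457 315.53581653]
```

step_arm --targets '[[[15,1,1],0],[[35,1,1],0],[[50,1,1],0],[[62,1,1],0],[[62,1,1],0]]'

```text
clock: 4.85
position: [0.5254, -0.1475, 0.0934]
ee_rot: [-0.45, -0.544, -0.452, 0.545]
contact_force: [-0.3, 0.4, -0.6]
width: 0.0855
```

step_arm --targets '[[[0,0,0],0],[[0,0,0],0],[[0,0,0],0],[[0,0,0],0],[[0,0,0],0],[[0,0,0],0]]' --grip 1 --grip_force 40

```text
clock: 5.45
position: [0.5237, -0.1474, 0.0948]
ee_rot: [-0.45, -0.543, -0.452, 0.546]
contact_force: [-5.7, 0.4, 6.6]
width: 0.0153
```

```bash
python3 - <<'E'
from h import *
im=manip.get_image('wrist'); save(im,'w3.png'); s=manip.get_state();print(s['position'],s['contact_force'],s['moment'],s['width'])
E
```

```text
[ 0.52368409 -0.14738225  0.09476744] [-5.71328674  1.07207555  5.81903133] [ 0.09431005  0.75658353 -0.07043489] 0.01565252589026272
```

View pics/w3.png

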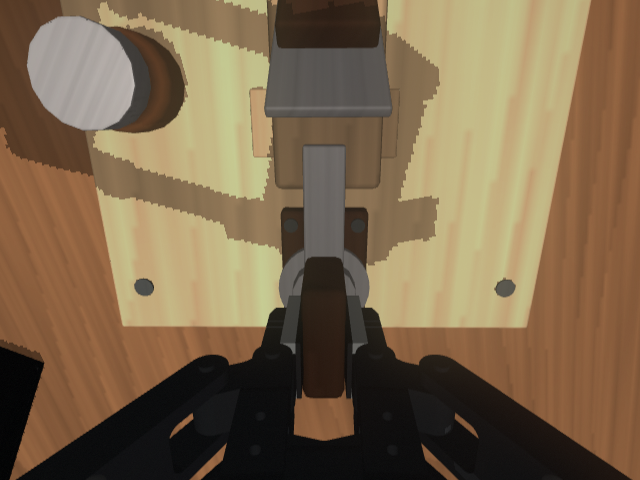

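step_arm --targets '[[[-1,-1.5,0],0],[[-1,-1.5,0],5],[[-1,-1.5,0],10],[[-1,-1.5,0],15],[[-1,-1.5,0],20],[[-1,-1.5,0],25],[[-1,-1.5,0],30],[[-1,-1.5,0],35],[[-1,-1.5,0],40]]' --grip_force 60

```text
clock: 6.4
position: [0.5231, -0.147, 0.0949]
ee_rot: [-0.236, -0.666, -0.237, 0.667]
contact_force: [-2.7, 0.6, 0.3]
width: 0.0149
```

```bash
python3 - <<'E'
from h import *
im=manip.get_image('wrist'); save(im,'w4.png'); s=manip.get_state();print(s['position'],s['contact_force'],s['moment'],s['width'])
E
```

```text
[ 0.52311823 -0.14699587  0.09488281] [-2.70868376  0.44967045 -0.32303649] [0.10543417 0.47712286 0.01150804] 0.014718552376413254
```

View pics/w4.png

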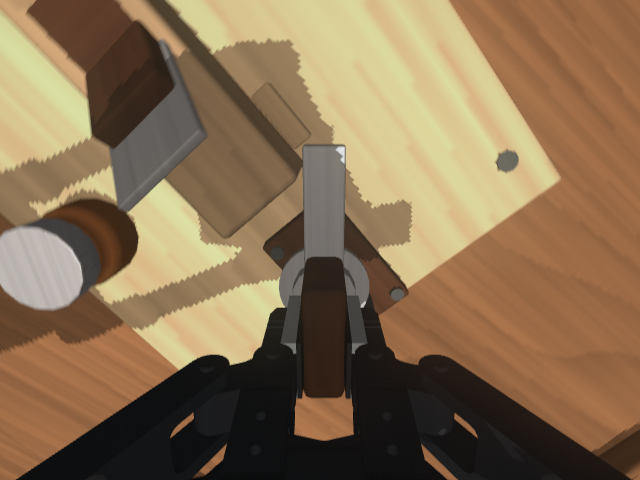

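The latch turns with the gripper and is about halfway (tongue at (323,190), clear of the plane's heel). I'll continue to the stop.

step_arm --targets '[[[0,-1,0],5],[[0,-1,0],10],[[0,-1,0],15],[[0,-1,0],20],[[0,-1,0],25],[[0,-1,0],30],[[0,-1,0],35],[[0,-1,0],40],[[0,-1,0],41],[[0,-1,0],41]]'

```text
clock: 7.45
position: [0.5229, -0.1464, 0.0949]
ee_rot: [0.01, -0.706, 0.009, 0.708]
contact_force: [-3.3, -0.1, -1.8]
width: 0.015
```

```bash
python3 - <<'E'
from h import *
im=manip.get_image('wrist'); save(im,'w5.png'); s=manip.get_state();print(s['position'],s['contact_force'],s['moment'],s['width'])
E
```

```text
[ 0.52293044 -0.14640963  0.09488277] [-3.47711067  0.30238552 -1.5805335 ] [0.26021275 0.36090627 0.60100512] 0.014917755005359981
```

View pics/w5.png

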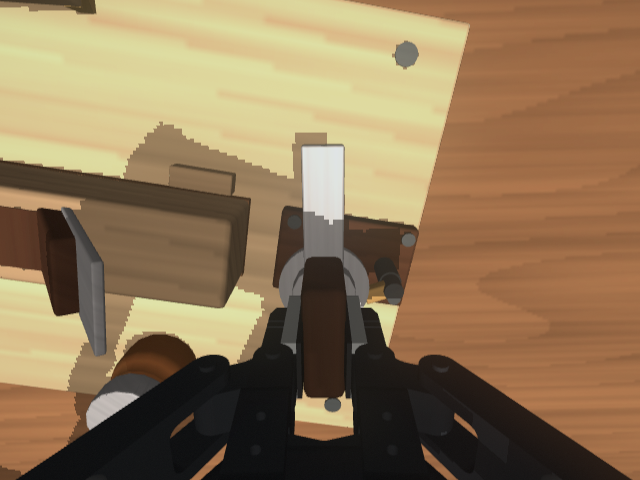

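step_arm --targets '[[[0,0,0],0],[[0,0,0],0],[[0,0,0],0],[[0,0,0],0],[[0,0,0],0],[[-15,0,0],0],[[-45,0,0],0],[[-85,0,0],0],[[-115,0,0],0],[[-115,0,0],0]]' --grip 0

```text
clock: 8.5
position: [0.5268, -0.1479, 0.2153]
ee_rot: [-0.009, 0.71, -0.012, -0.704]
contact_force: [-0.5, -0.4, 0.9]
width: 0.0856
```

```bash
python3 - <<'E'
from h import *
im=manip.get_image('wrist'); save(im,'w6.png'); s=manip.get_state();print(s['position'],s['contact_force'],s['moment'],s['width'],s['qpos'])
q=s['ee_rot']; M=R.from_quat([q[1],q[2],q[3],q[0]]).as_matrix(); print(M.round(3)); print('yaw y',np.degrees(np.arctan2(M[1,1],M[0,1])))
print(1000*M.T@(np.array([.5545,.0145,.2])-s['position']))
E
```

```text
[ 0.52535244 -0.14733105  0.21275225] [ 0.31502703 -0.85880256 -0.94304713] [ 0.06195027 -0.00727187 -0.0099418 ] 0.08562443195160893 [-4.00978721e-01  2.39917350e-01  1.60263844e+00  3.05144863e-05
  1.29320995e+00  1.20005017e+00]
[[ 0.005 -0.03  -1.   ]
 [-0.002 -1.     0.03 ]
 [-1.     0.002 -0.005]]
yaw y -91.7329971820959
[  12.54504913 -162.66472883  -24.17224023]
```

View pics/w6.png

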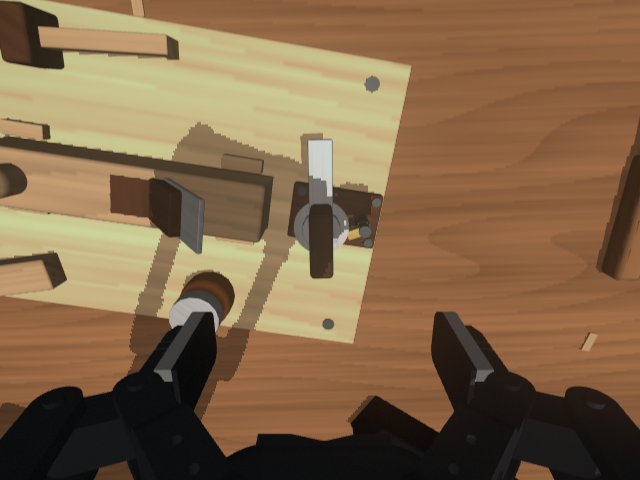

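The latch stays at its stop: the tongue (319,170) points across the board and clear of the heel. Next I'll move over the plane.

step_arm --targets '[[[0,-10,-2],-6],[[0,-23,-4],-12],[[0,-37,-6],-18],[[0,-51,-8],-24],[[0,-65,-10],-30],[[0,-79,-12],-36],[[0,-93,-14],-42],[[0,-107,-16],-48],[[0,-121,-18],-54],[[0,-135,-20],-60],[[0,-148,-22],-66],[[0,-158,-23],-72],[[0,-163,-24],-78],[[0,-163,-24],-81],[[0,-163,-24],-81],[[0,-163,-24],-81]]'

```text
clock: 10.15
position: [0.5522, 0.0154, 0.2092]
ee_rot: [-0.45, -0.544, -0.451, 0.545]
contact_force: [-0.3, 0.2, 0.2]
width: 0.0855
```

```bash
python3 - <<'E'
from h import *
im=manip.get_image('wrist'); save(im,'w7.png'); s=manip.get_state();print(s['position'],s['contact_force'])
q=s['ee_rot']; M=R.from_quat([q[1],q[2],q[3],q[0]]).as_matrix(); print(M.round(3)); print('yaw y',np.degrees(np.arctan2(M[1,1],M[0,1])))
for z in (.052,.068): print(proj(im,[.5545,.0145,z]))
E
```

```text
[0.5523414  0.01537223 0.2094438 ] [-0.88083005  0.4071109  -0.38051792]
[[-0.002  0.982 -0.187]
 [ 0.    -0.187 -0.982]
 [-1.    -0.002  0.   ]]
yaw y -10.79963031548714
[325.18007253 217.99172056]
[325.2399259  223.40942681]
```

View pics/w7.png

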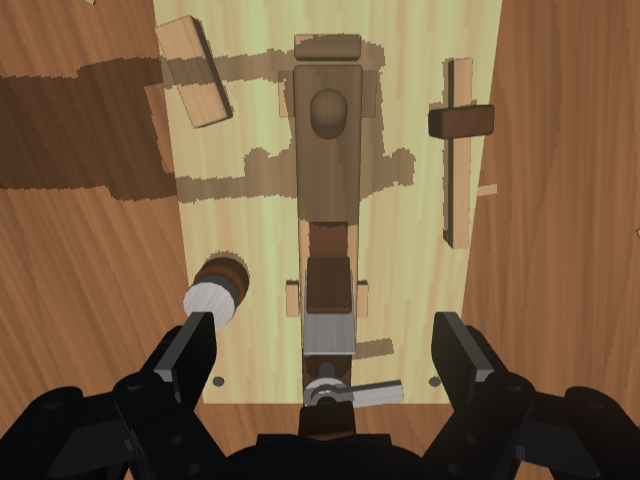

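```bash
python3 - <<'E'
from h import *
im=manip.get_image('wrist'); 
g=cv2.resize(im['image'][20:260,260:400],None,fx=2.5,fy=2.5,interpolation=cv2.INTER_CUBIC); save({'image':g},'w7c.png')
s=manip.get_state();q=s['ee_rot']; M=R.from_quat([q[1],q[2],q[3],q[0]]).as_matrix()
def loc(p): return (M.T@(p-s['position'])*1000).round(1)
for u,v,z in [(294,66,.068),(362,66,.068),(297.5,215,.068),(361,215,.068),(302,354,.120),(353,354,.120),(308,222,.068),(350,222,.068)]: print(u,v,ray(im,u,v,z).round(4),loc(ray(im,u,v,z)))
print(loc(np.array([.5539,.0156,.2])))
E
```

```text
294 66 [0.5545 0.129  0.068 ] [ 141.7  -19.2 -112.1]
362 66 [0.6004 0.1203 0.068 ] [ 141.6   27.6 -112.1]
297.5 215 [0.5348 0.025  0.068 ] [141.7 -19.   -6.2]
361 215 [0.5832 0.0158 0.068 ] [141.6  30.3  -6.3]
302 354 [ 0.5227 -0.064   0.12  ] [ 89.7 -14.3  83.5]
353 354 [ 0.5588 -0.0709  0.12  ] [89.7 22.5 83.5]
308 222 [0.5417 0.018  0.068 ] [141.7 -10.9  -0.6]
350 222 [0.5739 0.0119 0.068 ] [141.6  21.9  -0.6]
[ 9.7  1.4 -0.5]
```

View pics/w7c.png

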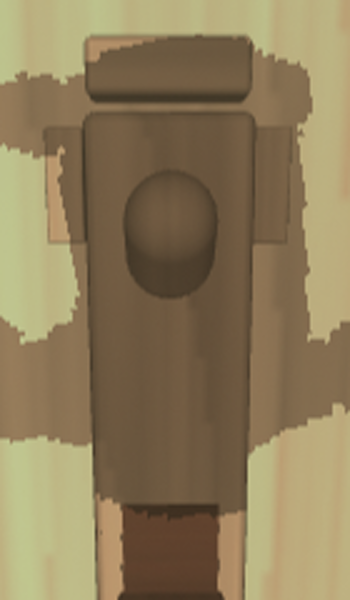

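step_arm --targets '[[[20,2,1],0],[[50,2,1],0],[[80,2,1],0],[[105,2,1],0],[[125,2,1],0],[[140,2,1],0],[[140,2,1],0],[[140,2,1],0]]'

```text
clock: 11.05
position: [0.5547, 0.014, 0.0704]
ee_rot: [-0.451, -0.545, -0.451, 0.545]
contact_force: [0.4, 0.3, -0.9]
width: 0.0853
```

```bash
python3 - <<'E'
from h import *
im=manip.get_image('wrist'); save(im,'w8.png'); s=manip.get_state();print(s['position'],s['contact_force'])
im=manip.get_image('side');g=cv2.resize(im['image'][140:330,180:390],None,fx=3.5,fy=3.1); save({'image':g},'s8.png')
E
```

```text
[0.55522027 0.01390872 0.07096364] [ 0.28563239 -0.56026564 -0.43200366]
```

View pics/w8.png

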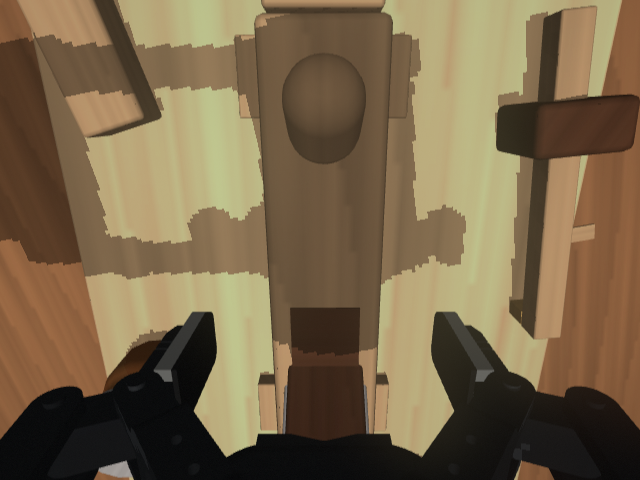

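View pics/s8.png

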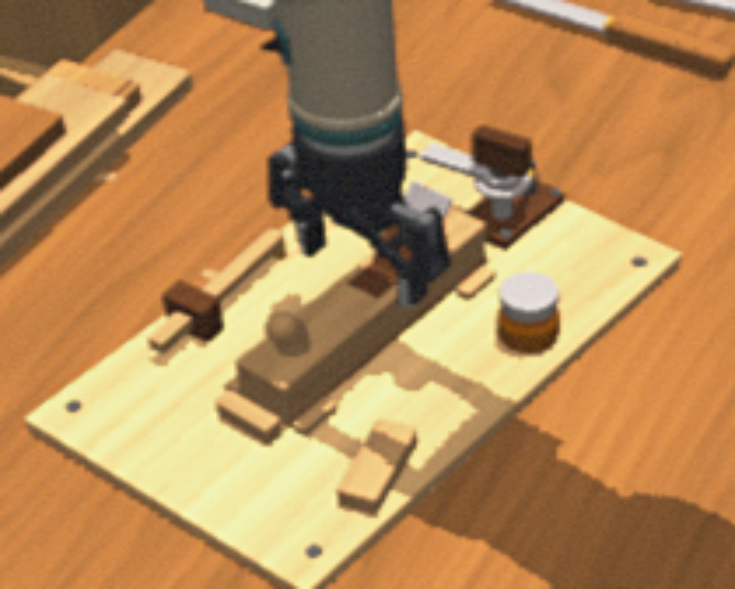

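```bash
python3 - <<'E'
from h import *
im=manip.get_image('wrist'); 
s=manip.get_state();q=s['ee_rot']; M=R.from_quat([q[1],q[2],q[3],q[0]]).as_matrix()
for u,v,z in [(325,307,.068),(256,13,.068),(392,13,.068),(269,270,.068),(380,270,.068)]: print(u,v,(M.T@(ray(im,u,v,z)-s['position'])*1000).round(1))
print(s['position'])
E
```

```text
325 307 [ 3.4  1.9 -1.6]
256 13 [   3.4  -21.8 -113.8]
392 13 [   3.5   24.5 -113.8]
269 270 [  3.4 -21.6 -19. ]
380 270 [  3.5  25.  -19. ]
[0.55547592 0.01393941 0.07140974]
```

step_arm --targets '[[[10,0,0],0],[[20,0,0],0],[[30,0,0],0],[[40,0,0],0],[[40,0,0],0],[[40,0,0],0]]'

```text
clock: 11.8
position: [0.5543, 0.0141, 0.0297]
ee_rot: [-0.451, -0.544, -0.451, 0.545]
contact_force: [0.7, 0.3, 0.6]
width: 0.0855
```

step_arm --targets '[[[0,0,0],0],[[0,0,0],0],[[0,0,0],0],[[0,0,0],0],[[0,0,0],0],[[0,0,0],0]]' --grip 1 --grip_force 80

```text
clock: 12.4
position: [0.5555, 0.014, 0.031]
ee_rot: [0.452, 0.545, 0.45, -0.544]
contact_force: [1.1, 0.4, 4.9]
width: 0.0471
```

```bash
python3 - <<'E'
from h import *
im=manip.get_image('wrist'); save(im,'w9.png'); s=manip.get_state();print(s['position'],s['ee_rot'],s['contact_force'],s['moment'],s['width'])
E
```

```text
[0.55551963 0.01397473 0.03101359] [ 0.4515927  0.5450886  0.4504793 -0.5440688] [1.22516333 0.13670637 5.83847771] [0.05653055 0.01882179 0.06458034] 0.046947164717429726
```

View pics/w9.png

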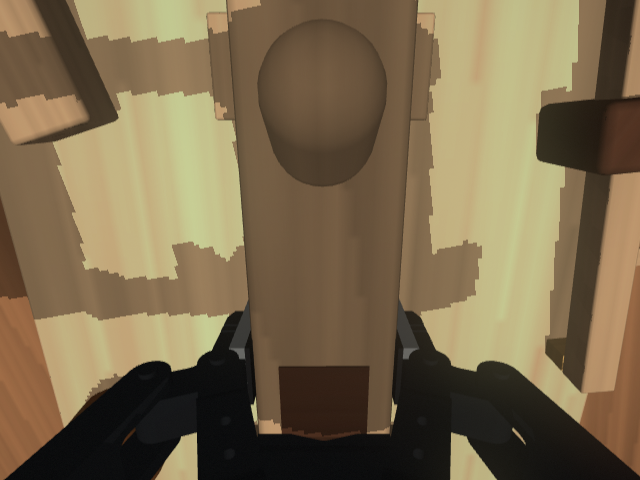

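step_arm --targets '[[[-2,0,0],0],[[-4,0,0],0],[[-7,0,0],0],[[-10,0,0],0],[[-14,0,0],0],[[-14,0,0],0],[[-14,0,0],0]]'

```text
clock: 13.15
position: [0.5547, 0.0141, 0.0444]
ee_rot: [0.451, 0.545, 0.451, -0.545]
contact_force: [0.4, -0.5, -8.1]
width: 0.0472
```

```bash
python3 - <<'E'
from h import *
im=manip.get_image('wrist'); save(im,'w10.png'); s=manip.get_state();print(s['position'],s['ee_rot'],s['contact_force'],s['moment'],s['width'])
im=manip.get_image('side');g=cv2.resize(im['image'][120:330,170:390],None,fx=3.5,fy=2.85); save({'image':g},'s10.png')
E
```

```text
[0.55450538 0.01408851 0.04432919] [-0.45106936 -0.54453837 -0.45102506  0.54460149] [-0.30800214  0.49450962 -9.04269981] [ 0.01373129 -0.00331057 -0.0034751 ] 0.04720466093042752
```

View pics/w10.png

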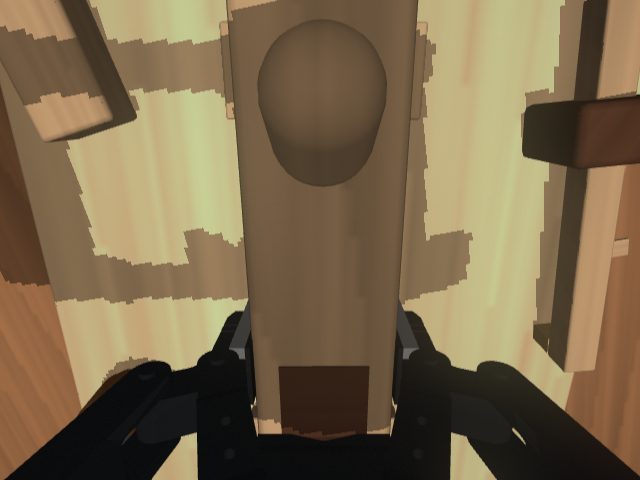

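View pics/s10.png

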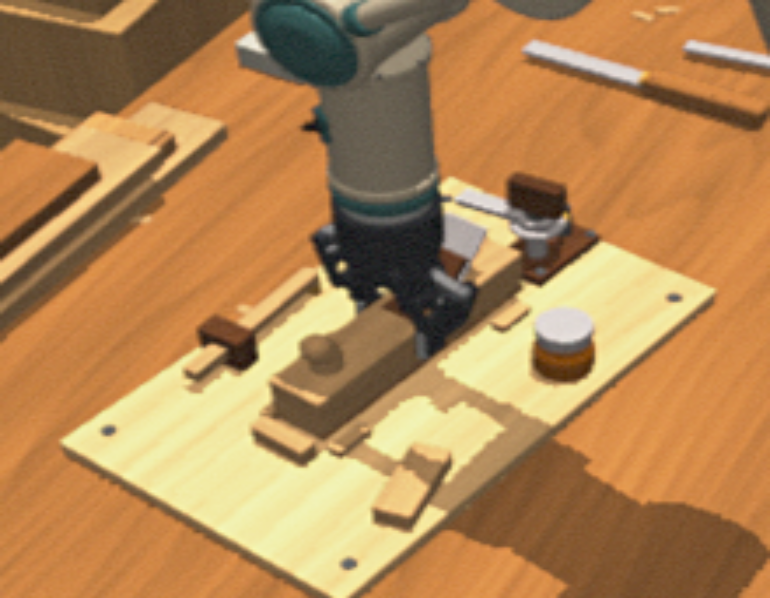

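Lifted about 13 mm. It carries roughly 9 N and the horn pixel (322,100) hasn't moved relative to the gripper, so there is no slip. I'll lift the rest.

step_arm --targets '[[[-4,0,0],0],[[-10,0,0],0],[[-18,0,0],0],[[-27,0,0],0],[[-36,0,0],0],[[-45,0,0],0],[[-54,0,0],0],[[-63,0,0],0],[[-71,0,0],0],[[-78,0,0],0],[[-83,0,0],0],[[-86,0,0],0],[[-87,0,0],0],[[-87,0,0],0],[[-87,0,0],0],[[-87,0,0],0],[[-87,0,0],0]]'

```text
clock: 14.95
position: [0.5544, 0.0141, 0.131]
ee_rot: [-0.451, -0.544, -0.451, 0.545]
contact_force: [-0.5, 0.0, -8.3]
width: 0.047
```

```bash
python3 - <<'E'
from h import *
im=manip.get_image('wrist'); save(im,'w11.png'); s=manip.get_state();print(s['position'],s['ee_rot'],s['contact_force'],s['moment'],s['width'],abs(s['qd']).max())
im=manip.get_image('side');g=cv2.resize(im['image'][100:330,170:390],None,fx=3.5,fy=2.6); save({'image':g},'s11.png')
im=manip.get_image('top');save(im,'t11.png')
E
```

```text
[0.55446926 0.01410039 0.13107115] [-0.45096541 -0.54444252 -0.45112864  0.54469762] [-0.29833299  0.66704798 -8.83854067] [-0.01831022 -0.01427805 -0.00978216] 0.04709948368957039 0.0023460018123244043
```

View pics/w11.png

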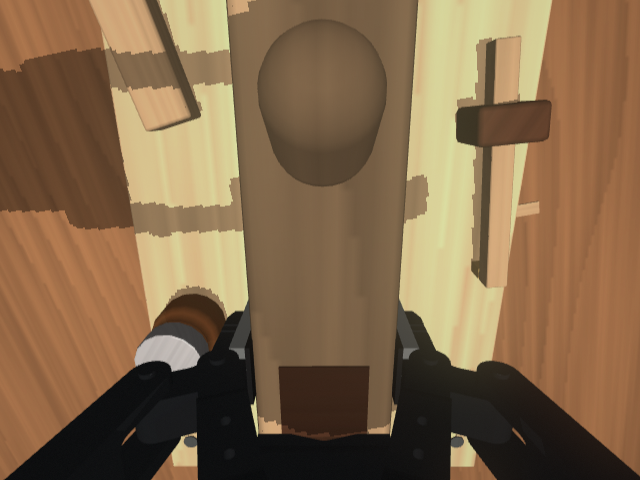

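View pics/s11.png

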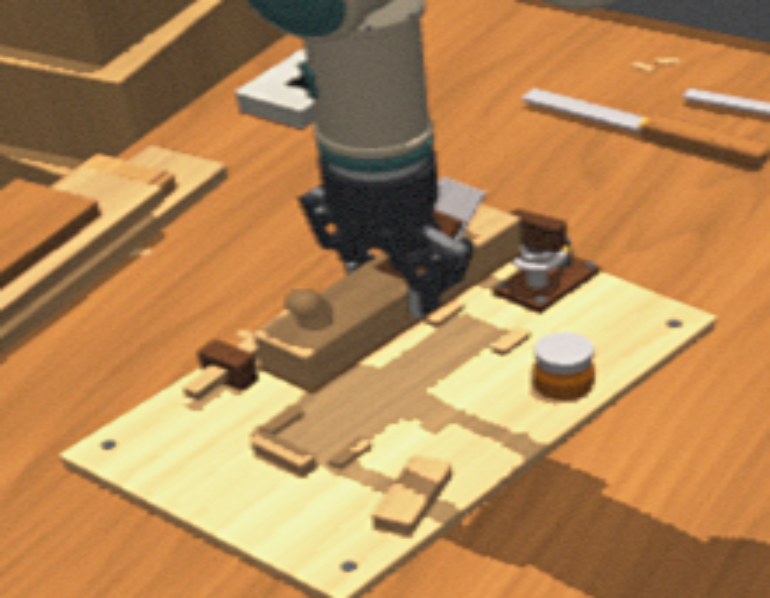

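The plane is up, level and steady. The gauge, jar, offcut and guides are undisturbed, and the latch is still aside, so I'm handing the job in.

```bash
python3 -c "
from h import *
print(manip.sign_off())"
```

```text
the job is handed in; nothing more can be done
None
```

I turned the latch about 80° clockwise to its stop. Then I gripped the pale plane across its width at 80 N and lifted it straight up. It is still in the gripper, and the job took about 15 s on the robot's clock.

- **Height and steadiness:** the gripper rose 100 mm from where it gripped, so the sole is about 10 cm above the board. The pads are 47 mm apart and the tool carries about 8.8 N. The joints are practically at rest, at most 0.002 rad/s.
- **Level:** the tool's tilt did not change during the lift. The horn and block stayed at the same pixels in the wrist view, so the plane did not slip or tilt. I did not measure the sole's angle directly.
- **Latch:** a picture after I let go showed the tongue still aside and clear of the heel, and the later side pictures agree.
- **Other things:** the gauge, jar, offcut and guides look unmoved. I only looked at the side and wrist pictures at the end. I saved a top picture but did not view it, so I did not recheck the mallet and glue.
- **Disagreement:** the wrist camera read about 2–3 mm too far sideways compared with where the arm met the latch. I allowed for that when centring on the plane.

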